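Tip the cash box down onto its mat and lock it

TASK

On the lost property shelf the grey cash box has been left standing up on its hinge side, at the edge of its blue mat. Push it over with the fingertips so that it lies on its base on the mat with the lid up, and then, once it lies still, push the yellow lock lever on the lid clockwise as far as it goes, from the green dot to the red dot. Only push: do not lift the box or pick anything up, do not tip the box the wrong way, and leave the torch, the aeroplane and the two beads where they are.

Things in the scene. Friction and masses are not known exactly. Their poses are not given: they have to be found in the camera images.
- cashbox: Closed grey plastic cash box: 70 mm (x) by 200 mm wide (y) by 150 mm (z), 0.5-0.85 kg; the lid does not open. Starts standing on its hinge side, the lid facing the robot. Origin: centre of the hinge side (underside at the start). +x: out of the base, level at first (within 0.6 rad of world +x), straight down once it lies on its base; +z: hinge side to front. Lid face at x = -35 mm, base at +35.
- base_mid (a point): Centre of the box's base (x = +35, y = 0, z = 75 mm in the box frame).
- heel (a point): Middle of the edge between base and hinge side (x = +35, y = 0, z = 0 mm in the box frame), over which the box tips; it stays on the shelf. Pushed on the lid near its top edge towards +x with 2 to 3 N, the box turns over this edge, sliding little, and falls by itself onto its base past about 25 degrees.
- box_mid (a point): Centre of the box (x = 0, y = 0, z = 75 mm in the box frame).
- lock (a joint): Lever angle of the cam lock, rad: 0 = pointing to the hinge side (box -z, green dot), 1.571 = at its stop, locked, pointing to the box's +y end (red dot). Grows clockwise seen looking at the lid; starts at 0 to 0.35. It stays where left; about 1 N at 30 mm from the axis turns it.
- lock_pivot (a point): On the lock's turning axis, 22 mm out from the lid, at the outer face of the brass hub (hub radius 12 mm). In the box frame x = -57, y = +40, z = +85 mm.
- lock_tip (a point): Free end of the yellow lever, at its outer face, 45 mm from the axis. The lever is a bar 10 mm wide, between 8 and 22 mm out from the lid, running straight from the hub to this point.
- mat: Blue cloth mat, 230 x 280 mm, 1 mm thin and fixed, where the box belongs. Origin at its centre, x across its 230 mm depth. The box starts on its near edge, with the base towards the mat's middle.
- torch: Red plastic torch standing on its lens: 48 mm wide at the foot, 32 mm above, 130 mm tall. Origin at the centre of its underside. Bystander.
- plane: Silver toy aeroplane on its wheels, 115 mm long (nose to its -x), wingspan 110 mm, 52 mm tall. Origin on the shelf under its middle. Bystander.
- bead_a: Dark glossy wooden bead, 44 mm wide, 38 mm tall, standing on its flat end. Origin at the centre of its underside. Bystander.
- bead_b: Lighter glossy wooden bead, 44 mm wide, 38 mm tall, standing on its flat end. Origin at the centre of its underside. Bystander.
Mind the look-alikes: they are no part of the job. Several things have the shape of the cashbox; the one meant has the colours described above.

How it is judged:
On the way, in this order (a step that is already met when the one before it is completed fails the run):
1. the cash box lies still on its base on the mat (angle between cashbox's own x axis and vertical above 3.04 rad and horizontal distance between base_mid and mat below 0.045 m and linear speed of cashbox below 0.02 m/s), for 0.2 s.
2. the lock lever is pushed round to its stop (value of joint lock above 1.45 rad), for 0.2 s.
At the end, for the whole second after the job is handed in: The box lies at rest flat on its base (within 0.1 rad), the centre of its base within 45 mm of the mat's centre, and the lock lever stands at 1.45 rad or more (all of step 1 and value of joint lock above 1.45 rad); the robot touches nothing.
It fails at once if the box is lifted, or tipped the wrong way (its heel edge rises more than 25 mm, or its centre above 120 mm) (height (world z) of heel above 0.025 m or height (world z) of box_mid above 0.12 m).
It fails at once if the torch, the aeroplane or a bead is moved more than 25 mm (distance of any of torch, plane, bead_a, bead_b from where it was at the start of the episode above 0.025 m).
It also fails if it takes over 51 s, if anything falls off the work surface, if the arm or the gripper's body presses on something with over 40 N, if the wrist force passes 120 N, or if a joint passes its speed limit or range.

ROBOT

A 6-joint arm with a two-finger parallel gripper is mounted at the origin on the work surface. World frame = base frame: x ahead of the robot, y to its left, z up, the work surface at z = 0. Lengths are in m, angles in rad, forces in N, time in s.
With the tool pointing down it reaches from about 0.25 to 0.8 m from the base axis. Payload 3.9 kg.
Tool frame: the origin (TCP) lies on the centre line of the jaws, within the pads' length; the fingertips stand 8 mm ahead of it and the grasp point (between the pads) lies 11 mm behind it (r.finger_overhang is the z of the fingertips in the tool frame, in m); z points along the fingers, y is the line along which they close (so a half turn about z gives the same grasp; the last joint's range is limited). The gripper opens to 85 mm and grips with 20 to 120 N. Pads are 22 mm wide; open, the fingers measure 114 mm over their backs; the gripper's body (76 mm by 85 mm) begins 54 mm behind the grasp point. The pads swing forward as they close: fully open they stand 13 mm farther back than shut.
Start: joints at [1.156, 0.26, -0.138, 1.173, 0, 1.571], TCP at [0.212, 0.48, 0.239] pointing down, gripper open.
Joint ranges: [-2.78, 2.78], [-0.83, 1.72], [-1.28, 1.37], [-1.9, 2.12], [-1.57, 1.48], [-3.14, 3.14]. Speed limits (rad/s): [2.57, 2.57, 3.14, 3.14, 3.14, 3.14].

INTERFACE

Orientations are given as a unit quaternion [x, y, z, w].
In Python, from plant import r, optics gives the robot as it stands.
- The arm moves only by the shell command python3 -m jog 'ROWS'. ROWS is JSON, a list of rows, each a list of 7 numbers: the shift along the tool's x, y, z in m, then the turn, a rotation vector about the tool's x, y, z in rad, then the closure in counts, from 0 (fully open) to 255 (shut). In form: [[tx, ty, tz, rx, ry, rz, hand], ...]. A call has 1 to 8 rows; each row is the pose to reach, as a shift and turn from the pose commanded when the call began, along the tool's axes at that moment; what a row does not reach only later rows make up. A row lasts 1/12 s, in which the tool goes at most 41.7 mm and 7.16 degrees, less where a joint would pass 70% of its speed; a pose out of reach is approached as far as the arm can. A call with a gripper value outside its range is refused whole. The fingers move at their own pace and stop on an object; the grip force is fixed at half the most. Time passes only in rows, so rows that repeat a pose let the fingers close. It gives the time, the measured TCP pose, the force, the opening and the grip force at its end, in the units of the state.
- r.get_state(): the state, without advancing time (a new reading comes with each control period).
- optics.read_camera(name): name is "side" or "top" or "wrist"; returns a dict with "color" (480x640x3 uint8, red, green, blue), "mtx" (3x3 intrinsics, pixels), "xyz" and "rotation" of the camera in the world. Camera axes: x right, y down, z forward; pixel columns grow to the right and rows downward; lengths in m; the calibration is good to about 2 mm. A picture is of the moment at which its call begins. There is no depth.
- r.hand_in(): hands the job in; it is judged then, once.
The state is a dict: "t": time; "qpos": joint angles; "qd": joint speeds; "tau": joint torques, N m; "position": TCP position; "tool_rot": TCP orientation; "wrist_force": force on the tool from outside, world axes, zero at the start; "ft_torque": the same for the moment, N m; "opening": opening from 0.0 (shut) to 1.0 (fully open); "grip_force": force on a finger pad.
Only numpy, scipy, OpenCV 4.12 (cv2) and the standard library are available. Lean on these libraries where they do the work, as an engineer would, in place of code of your own. Each camera call takes 0.05 s, during which the arm holds its last target. There are 200 camera calls.

## Working session

There is one attempt and no reset: what is moved stays moved. The work goes in short steps, Python scripts to look and compute and a shell command to move; the robot and the scene stay as the last step left them, time stands still between calls to the robot, and variables do not carry over. Pictures are saved under pics/ and viewed, at most 10 in all, crops included, and the job is handed in when it is done.

```bash
mkdir -p pics; ls; python3 - <<'E'
from plant import r, optics
import cv2,numpy as np
s=r.get_state();print({k:np.round(v,3) for k,v in s.items()}, r.finger_overhang)
for n in("side","top"):
    c=optics.read_camera(n);cv2.imwrite(f"pics/{n}0.png",c["color"][:,:,::-1])
    print(n,c["mtx"].tolist(),np.round(c["xyz"],4),np.round(c["rotation"],4).tolist())
E
```

```text
pics
{'t': np.float64(0.0), 'qpos': array([ 1.156,  0.261, -0.139,  1.173, -0.   ,  1.571]), 'qd': array([-0.002,  0.   ,  0.001,  0.   ,  0.001, -0.   ]), 'tau': array([-0.0000e+00, -4.0567e+01,  2.5392e+01,  1.9000e-02,  0.0000e+00,
        0.0000e+00]), 'position': array([0.211, 0.48 , 0.238]), 'tool_rot': array([ 0.206,  0.979, -0.001, -0.   ]), 'wrist_force': array([ 0.27 ,  0.091, -0.824]), 'ft_torque': array([ 0.017,  0.054, -0.038]), 'grip_force': np.float64(0.0), 'opening': np.float64(0.999)} 0.008
side [[567.0387602234343, 0.0, 320.413682433617], [0.0, 567.0387602234343, 226.31754800152365], [0.0, 0.0, 1.0]] [-0.2592 -0.7671  0.87  ] [0.8165, -0.3467, 0.1699, -0.4293]
top [[546.2806768110253, 0.0, 324.1150541538224], [0.0, 546.2806768110253, 235.36641493335566], [0.0, 0.0, 1.0]] [0.4236 0.0636 1.2374] [0.708, -0.704, 0.0472, -0.0308]
```

View pics/side0.png

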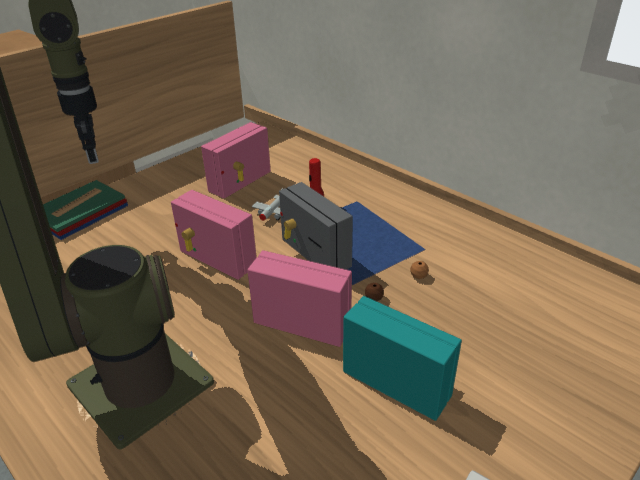

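View pics/top0.png

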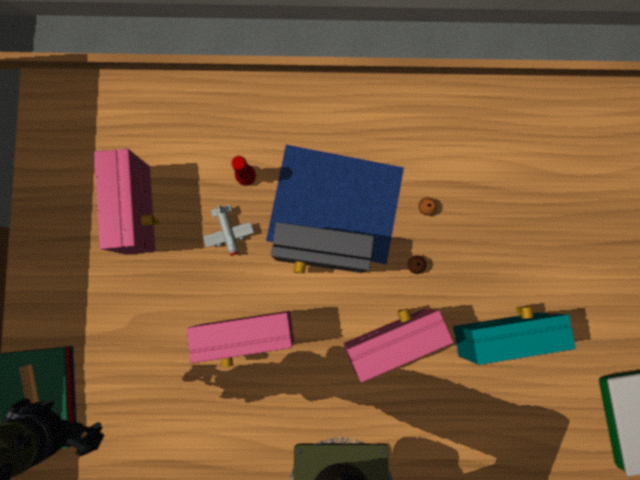

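Candidates in the top picture are pink boxes at (123,200), (240,337) and (400,345), a teal box at (515,338), and the grey box at (323,247) on the near edge of the blue mat. I choose the grey one. The torch is at (243,170), the aeroplane at (230,235), and the beads at (417,264) and (428,206). Next is one close crop to check the choice.

```bash
cat > h.py <<'E'
from plant import r, optics
import cv2,numpy as np
from scipy.spatial.transform import Rotation as R
def cam(n):
    c=optics.read_camera(n); return c
def back(c,uv,z):
    d=R.from_quat(c["rotation"]).apply(np.linalg.solve(c["mtx"],[uv[0],uv[1],1]))
    return c["xyz"]+d*(z-c["xyz"][2])/d[2]
def proj(c,p):
    q=R.from_quat(c["rotation"]).inv().apply(np.array(p)-c["xyz"])@c["mtx"].T
    return q[...,:2]/q[...,2:]
def tool(p):  # world point -> current tool frame
    s=r.get_state();return R.from_quat(s["tool_rot"]).inv().apply(np.array(p)-s["position"])
E
python3 - <<'E'
from h import *
c=cam("top");s=cam("side")
a=cv2.resize(c["color"][135:285,225:425],None,fx=4,fy=4,interpolation=3)
b=cv2.resize(s["color"][170:290,260:360],None,fx=4,fy=4,interpolation=3)
o=np.zeros((600,800,3),np.uint8);o=a
cv2.imwrite("pics/c1.png",o[:,:,::-1]);cv2.imwrite("pics/c2.png",b[:,:,::-1])
print(np.linalg.norm(R.from_quat(c["rotation"]).as_matrix()@[0,0,1]),R.from_quat(c["rotation"]).as_matrix().round(2).tolist())
for n,uv,z in[("mat1",(287,146),0),("mat2",(403,167),0),("mat3",(267,241),0),("mat4",(387,264),0),("boxTLfar",(276,223),.15),("boxTRfar",(376,235),.15),("TLnear",(273,257),.15),("TRnear",(370,271),.15),("beada",(417,264),.03),("beadb",(428,206),.03),("torch",(245,176),.0),("plane",(230,235),.03)]:
    print(n,back(c,uv,z).round(3))
E
```

```text
1.0000000000000002 [[0.0, -0.99, 0.11], [-1.0, -0.01, -0.02], [0.02, -0.11, -0.99]]
mat1 [0.769 0.122 0.   ]
mat2 [ 0.722 -0.147  0.   ]
mat3 [0.547 0.165 0.   ]
mat4 [ 0.496 -0.108  0.   ]
boxTLfar [0.568 0.135 0.15 ]
boxTRfar [ 0.546 -0.066  0.15 ]
TLnear [0.5  0.14 0.15]
TRnear [ 0.473 -0.053  0.15 ]
beada [ 0.495 -0.171  0.03 ]
beadb [ 0.625 -0.197  0.03 ]
torch [0.697 0.218 0.   ]
plane [0.557 0.244 0.03 ]
```

View pics/c1.png

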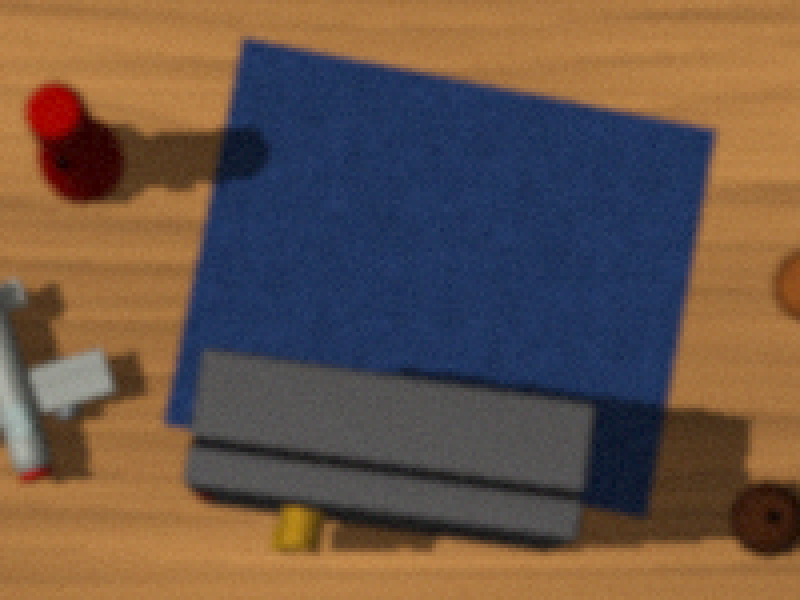

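View pics/c2.png

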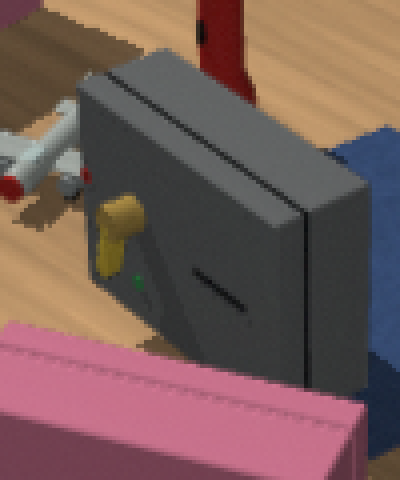

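The crops show the grey box with the lid towards the robot. The yellow hub is at about (298,267), and the lever points down, slightly past the green dot. The box stands on the near edge of the mat, so the choice is right. The measured width of about 0.197 m and thickness of about 0.07 m match the given sizes.

```bash
python3 - <<'E'
from h import *
c=cam("top")
P=[back(c,u,.15)[:2] for u in[(276.25,222.5),(373.75,235.75),(271.75,256.75),(369.25,271.25)]]
m=np.mean(P,0);y=(P[0]-P[1]+P[2]-P[3]);a=np.arctan2(y[1],y[0])-np.pi/2
bx=np.array([np.cos(a),np.sin(a)]);by=np.array([-bx[1],bx[0]])
mat=np.mean([back(c,u,0)[:2] for u in[(287,146),(403,167),(267,241),(387,264)]],0)
base=m+.11*bx
print("mid",m,"yaw",a,"mat",mat,"base",base,"err",base-mat)
for u in[(290,312),(188,327),(347,345),(440,310)]:print(back(c,u,.15).round(3))
pre=m-bx*.085
s=r.get_state();T=R.from_quat(s["tool_rot"])
ya=T.apply([0,1,0]);print("turn tool z",-(a+np.pi/2-np.arctan2(ya[1],ya[0])))
for z in(.24,.136):print(pre,tool([*pre,z]).round(4))
E
```

```text
mid [0.52169399 0.04109538] yaw -0.13534392786177163 mat [0.63333494 0.00787392] base [0.63068804 0.02625296] err [-0.0026469   0.01837905]
[0.392 0.105 0.15 ]
[0.362 0.304 0.15 ]
[ 0.328 -0.007  0.15 ]
[ 0.397 -0.192  0.15 ]
turn tool z -0.2794427854817596
[0.43747131 0.05256453] [-0.3792 -0.3003 -0.0008]
[0.43747131 0.05256453] [-0.3792 -0.3002  0.1032]
```

```bash
R='[-0.379,-0.300,0,0,0,-0.279,0]'; python3 -m jog '[[-0.379,-0.300,0,0,0,-0.279,0],[-0.379,-0.300,0,0,0,-0.279,0],[-0.379,-0.300,0,0,0,-0.279,0],[-0.379,-0.300,0,0,0,-0.279,0],[-0.379,-0.300,0,0,0,-0.279,0],[-0.379,-0.300,0,0,0,-0.279,0],[-0.379,-0.300,0,0,0,-0.279,0],[-0.379,-0.300,0,0,0,-0.279,0]]'; python3 - <<'E'
from h import *
s=r.get_state();print(s["position"],s["tool_rot"])
E
```

```text
t: 0.92
position: [0.3658, 0.1878, 0.2395]
tool_rot: [0.068, 0.998, 0.0, 0.0]
wrist_force: [0.4, 0.9, 0.4]
opening: 0.996
grip_force: 0.0
[0.36582223 0.1877981  0.2394847 ] [6.75818654e-02 9.97713683e-01 1.45404880e-04 2.75988264e-04]
```

```bash
python3 -m jog '[[-0.089,-0.124,0,0,0,0,0],[-0.089,-0.124,0,0,0,0,0],[-0.089,-0.124,0,0,0,0,0],[-0.089,-0.124,0,0,0,0,0],[-0.089,-0.124,0.1,0,0,0,0],[-0.089,-0.124,0.103,0,0,0,0],[-0.089,-0.124,0.103,0,0,0,0],[-0.089,-0.124,0.103,0,0,0,0]]'
```

```text
t: 1.58
position: [0.4326, 0.0538, 0.1321]
tool_rot: [0.068, 0.998, -0.001, -0.005]
wrist_force: [-1.2, -0.9, -0.6]
opening: 0.999
grip_force: 0.0
```

```bash
python3 -m jog '[[-0.01,0,-0.003,0,0,0,0],[-0.018,0,-0.003,0,0,0,0],[-0.024,0,-0.003,0,0,0,0],[-0.030,0,-0.003,0,0,0,0],[-0.036,0,-0.003,0,0,0,0],[-0.042,0,-0.003,0,0,0,0],[-0.048,0,-0.003,0,0,0,0],[-0.054,0,-0.003,0,0,0,0]]'
```

```text
t: 2.25
position: [0.4902, 0.0474, 0.1394]
tool_rot: [0.068, 0.998, 0.0, -0.001]
wrist_force: [-1.9, -0.3, 1.8]
opening: 1.001
grip_force: 1.1
```

```bash
python3 -m jog '[[-0.005,0,0.003,0,0,0,0],[-0.010,0,0.003,0,0,0,0],[-0.015,0,0.003,0,0,0,0],[-0.020,0,0.003,0,0,0,0],[-0.025,0,0.003,0,0,0,0],[-0.030,0,0.003,0,0,0,0],[-0.035,0,0.003,0,0,0,0],[-0.040,0,0.003,0,0,0,0]]'; python3 - <<'E'
from h import *
cv2.imwrite("pics/s2.png",cv2.resize(cam("side")["color"][120:330,200:480],None,fx=2.5,fy=2.5)[:,:,::-1])
E
```

```text
t: 2.92
position: [0.5308, 0.0419, 0.1364]
tool_rot: [0.068, 0.998, -0.0, 0.0]
wrist_force: [0.8, 0.5, -0.7]
opening: 1.003
grip_force: 0.2
```

View pics/s2.png

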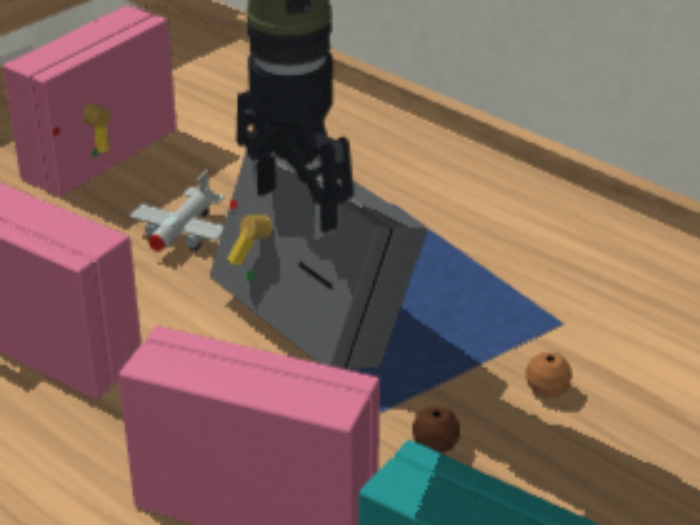

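The box is turning over its heel, at about 20–25°. It has not slid sideways and may already be falling. I push a little more, then hold.

```bash
python3 -m jog '[[-0.006,0,0,0,0,0,0],[-0.012,0,0,0,0,0,0],[-0.018,0,0,0,0,0,0],[-0.018,0,0,0,0,0,0],[-0.018,0,0,0,0,0,0],[-0.018,0,0,0,0,0,0],[-0.018,0,0,0,0,0,0],[-0.018,0,0,0,0,0,0]]'; python3 - <<'E'
from h import *
c=cam("top");cv2.imwrite("pics/t3.png",cv2.resize(c["color"][120:300,220:460],None,fx=3.3,fy=3.3,interpolation=3)[:,:,::-1])
E
```

```text
t: 3.63
position: [0.5475, 0.0396, 0.1363]
tool_rot: [0.068, 0.998, -0.0, -0.0]
wrist_force: [-0.5, 0.1, 0.4]
opening: 1.001
grip_force: 0.0
```

View pics/t3.png

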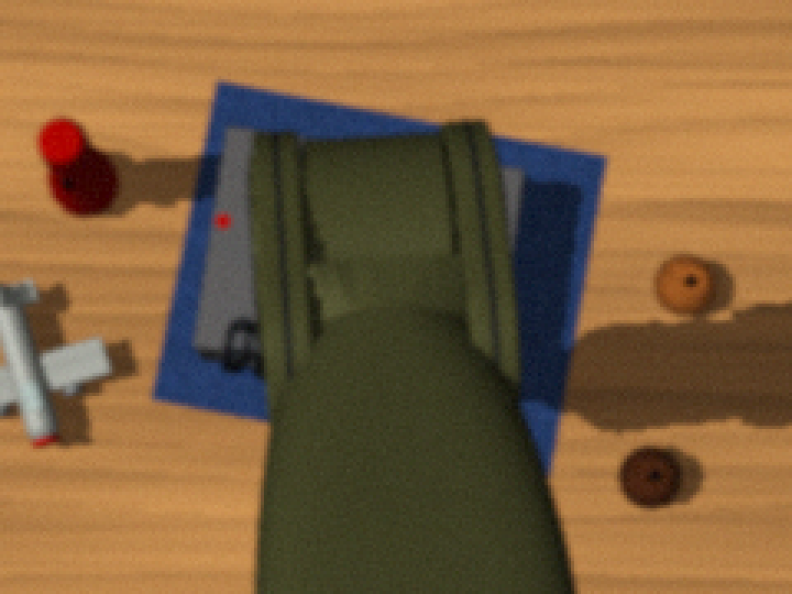

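The box now lies on its base on the mat with the lid up; the red dot is at about (287,187) in the full picture. I back off, shut the fingers and look at the lever.

```bash
python3 -m jog '[[0.02,0,-0.03,0,0,0,255],[0.06,0,-0.06,0,0,0,255],[0.09,0,-0.08,0,0,0,255],[0.12,0,-0.08,0,0,0,255],[0.12,0,-0.08,0,0,0,255],[0.12,0,-0.08,0,0,0,255],[0.12,0,-0.08,0,0,0,255],[0.12,0,-0.08,0,0,0,255]]'; python3 - <<'E'
from h import *
t=cam("top");s=cam("side");w=cam("wrist")
a=cv2.resize(t["color"][140:260,260:400],(560,480),interpolation=3)
b=cv2.resize(s["color"][175:275,270:430],(640,400),interpolation=3)
cv2.imwrite("pics/s4.png",b[:,:,::-1]);cv2.imwrite("pics/t4.png",a[:,:,::-1]);cv2.imwrite("pics/w4.png",w["color"][:,:,::-1])
print(np.round(w["xyz"],3),R.from_quat(w["rotation"]).as_matrix()[:,2])
E
```

```text
t: 4.35
position: [0.43, 0.0558, 0.2162]
tool_rot: [0.068, 0.998, 0.0, 0.0]
wrist_force: [0.4, -0.3, 0.0]
opening: 0.001
grip_force: 0.0
[0.355 0.066 0.351] [ 0.29696434 -0.04125226 -0.95399708]
```

View pics/s4.png

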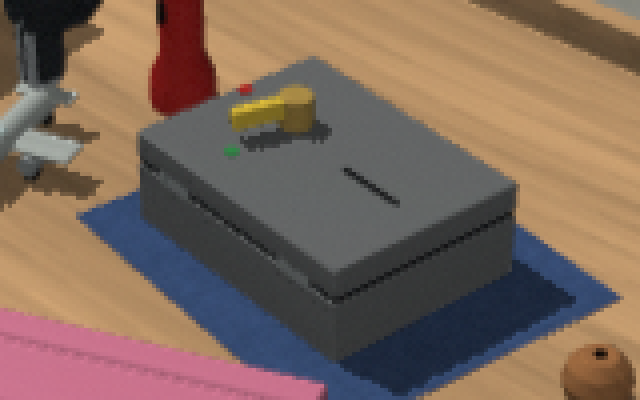

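View pics/t4.png

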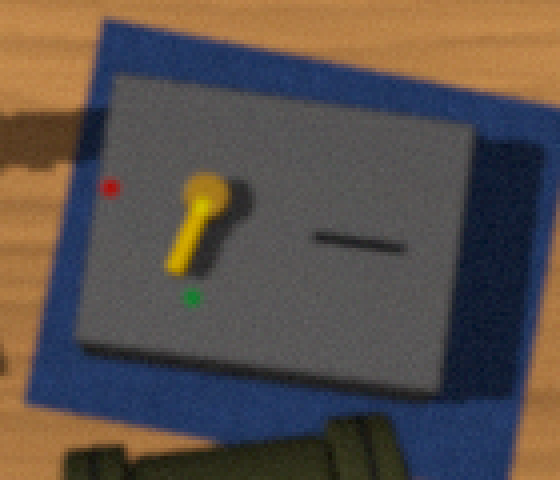

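The lever is free: pivot at crop (207,188), tip at (175,270), green dot at (193,298), red dot at (111,188). It points just past green. Next I work out a sweep path for the shut fingers.

```bash
cat > lev.py <<'E'
from h import *
c=cam("top");f=lambda u,z:back(c,(260+u[0]/4,140+u[1]/4),z)[:2]
L=[f(u,.071) for u in[(116,74),(475,126),(440,395),(78,345)]]
m=np.mean(L,0);y=L[0]-L[1]+L[3]-L[2];a=np.arctan2(-y[0],y[1])
u=np.array([np.cos(a),np.sin(a)]);v=np.array([-u[1],u[0]])
p=f((207,188),.093);t=f((175,270),.093)
print("base_mid",m,"sizes",np.linalg.norm(L[0]-L[1]),np.linalg.norm(L[0]-L[3]),"yaw",a)
pe=m+.01*u+.04*v;print("pivot seen",p,"by lid",pe,"lever len",np.linalg.norm(t-p))
p=(p+pe)/2
print("phi",np.arctan2((t-p)@v,-(t-p)@u))
for ph,e in[(0,.012),(.2,.004),(.5,0),(.8,0),(1.1,0),(1.3,0),(1.45,0),(1.57,0),(1.57,-.004)]:
    d=.005+.011*np.sin(ph)+.0145*np.cos(ph)+e
    w=p+.034*(-np.cos(ph)*u+np.sin(ph)*v)-d*(np.sin(ph)*u+np.cos(ph)*v)
    print(ph,w.round(4),tool([*w,.087]).round(4))
E
python3 lev.py
```

```text
base_mid [0.63323486 0.02569186] sizes 0.1977771029328161 0.15014351362463912 yaw -0.13390336123494892
pivot seen [0.65379574 0.06401241] by lid [0.64848549 0.06399876] lever len 0.04730069749010775
phi 0.24652084837647056
0 [0.6132 0.0373] [-0.1846  0.0068  0.1287]
0.2 [0.6107 0.0512] [-0.1802  0.0201  0.1287]
0.5 [0.6101 0.0656] [-0.1776  0.0344  0.1287]
0.8 [0.6124 0.0777] [-0.1783  0.0466  0.1287]
1.1 [0.6197 0.089 ] [-0.184   0.0589  0.1287]
1.3 [0.6272 0.095 ] [-0.1906  0.0658  0.1287]
1.45 [0.6339 0.0982] [-0.1968  0.0699  0.1287]
1.57 [0.6398 0.0998] [-0.2024  0.0723  0.1287]
1.57 [0.6437 0.0993] [-0.2064  0.0723  0.1287]
```

```bash
python3 -m jog '[[-0.04,0,0,0,0,0,255],[-0.08,0,0,0,0,0,255],[-0.12,0,0.02,0,0,0,255],[-0.16,0,0.05,0,0,0,255],[-0.183,0.002,0.08,0,0,0,255],[-0.183,0.002,0.11,0,0,0,255],[-0.183,0.002,0.127,0,0,0,255],[-0.183,0.002,0.127,0,0,0,255]]'; python3 - <<'E'
from h import *
s=cam("side");cv2.imwrite("pics/s5.png",cv2.resize(s["color"][155:275,270:430],(640,480),interpolation=3)[:,:,::-1]);print(tool([.6101,.0656,.087]),r.get_state()["position"])
E
```

```text
t: 5.22
position: [0.6073, 0.0325, 0.0832]
tool_rot: [0.068, 0.998, -0.001, -0.005]
wrist_force: [-0.6, -0.7, 0.1]
opening: 0.0
grip_force: 0.0
[ 0.00284517  0.03283247 -0.00095844] [0.60845406 0.03268492 0.08606559]
```

View pics/s5.png

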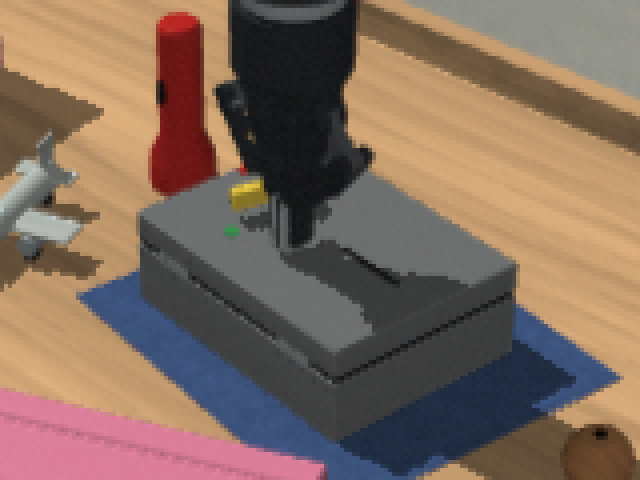

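The shut fingers stand just beside the lever on its −y side, just above the lid. Now I sweep.

```bash
python3 -m jog '[[0.002,0.009,0,0,0,0,255],[0.003,0.018,0,0,0,0,255],[0.004,0.025,0,0,0,0,255],[0.005,0.032,0,0,0,0,255],[0.005,0.038,0,0,0,0,255],[0.005,0.045,0,0,0,0,255],[0.002,0.051,0,0,0,0,255],[-0.001,0.057,0,0,0,0,255]]';python3 -m jog '[[-0.003,0.003,0,0,0,0,255],[-0.006,0.007,0,0,0,0,255],[-0.009,0.009,0,0,0,0,255],[-0.012,0.011,0,0,0,0,255],[-0.015,0.012,0,0,0,0,255],[-0.017,0.013,0,0,0,0,255],[-0.018,0.013,0,0,0,0,255],[-0.018,0.013,0,0,0,0,255]]'
```

```text
t: 5.93
position: [0.6193, 0.09, 0.0896]
tool_rot: [0.068, 0.998, -0.0, 0.0]
wrist_force: [-0.4, -0.6, 0.6]
opening: 0.001
grip_force: 0.4
t: 6.6
position: [0.6391, 0.0999, 0.0892]
tool_rot: [0.068, 0.998, 0.0, 0.0]
wrist_force: [0.1, 0.0, 0.9]
opening: 0.0
grip_force: 0.1
```

```bash
python3 -m jog '[[-0.002,0,0,0,0,0,255],[-0.003,0,0,0,0,0,255],[-0.004,0,0,0,0,0,255],[-0.004,0,0,0,0,0,255]]';python3 -m jog '[[-0.001,0,0,0,0,0,255],[-0.002,0,0,0,0,0,255],[-0.002,0,0,0,0,0,255]]'; python3 -m jog '[[-0.001,0,0,0,0,0,255],[-0.002,0,0,0,0,0,255],[-0.002,0,0,0,0,0,255]]'
```

```text
t: 6.93
position: [0.6423, 0.0994, 0.0893]
tool_rot: [0.068, 0.998, 0.0, -0.0]
wrist_force: [-3.4, 1.2, 0.3]
opening: 0.002
grip_force: 1.7
t: 7.18
position: [0.645, 0.099, 0.0892]
tool_rot: [0.068, 0.998, -0.0, 0.0]
wrist_force: [-3.0, -0.0, -0.1]
opening: 0.0
grip_force: 1.5
t: 7.43
position: [0.647, 0.0986, 0.0892]
tool_rot: [0.068, 0.998, -0.0, 0.0]
wrist_force: [-2.2, 1.9, -0.3]
opening: 0.001
grip_force: 1.3
```

The force rose to about 3 N, so the lever is at its stop. I back away from it, lift clear and look.

```bash
python3 -m jog '[[0.01,0,0,0,0,0,255],[0.025,0,-0.01,0,0,0,255],[0.06,-0.02,-0.04,0,0,0,255],[0.10,-0.04,-0.07,0,0,0,255],[0.14,-0.05,-0.10,0,0,0,255],[0.18,-0.05,-0.12,0,0,0,255],[0.22,-0.05,-0.12,0,0,0,255],[0.22,-0.05,-0.12,0,0,0,255]]'; python3 - <<'E'
from h import *
t=cam("top")
cv2.imwrite("pics/t6.png",cv2.resize(t["color"][140:260,260:400],(560,480),interpolation=3)[:,:,::-1])
E
```

```text
t: 8.1
position: [0.4211, 0.0785, 0.2115]
tool_rot: [0.068, 0.998, 0.0, 0.002]
wrist_force: [-0.5, -0.5, 0.2]
opening: -0.0
grip_force: 0.0
```

View pics/t6.png

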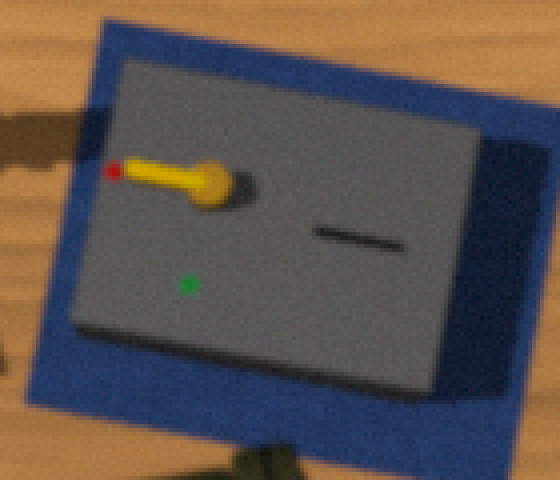

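The lever runs from the hub at (210,183) to the tip at (128,168), parallel to the slot and pointing at the red dot. The box slid only about 5 mm, so its base centre is still about 19 mm from the mat's centre. I hand in.

```bash
python3 -c "
from plant import r
print(r.hand_in())"
```

```text
the job is handed in; nothing more can be done
None
```

The job is handed in: in the last camera picture the cash box lies on its base on the mat with the lid up, about 19 mm off centre, and the lock lever points at the red dot; the hand-in returned no verdict.

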